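Hold the press lever down on a copper bar in the bar-resistance tester

ROBOT

A 6-joint arm with a two-finger parallel gripper is mounted at the origin on the work surface. World frame = base frame: x ahead of the robot, y to its left, z up, the work surface at z = 0. Lengths are in m, angles in rad, forces in N, time in s.
With the tool pointing down it reaches from about 0.2 to 0.875 m from the base axis. Payload 3.4 kg.
Tool frame: the origin (TCP) lies between the finger pads; the fingertips stand 25 mm ahead of it and the grasp point (between the pads) lies 6 mm ahead of it (r.nose_length is the z of the fingertips in the tool frame, in m); z points along the fingers, y is the line along which they close (so a half turn about z gives the same grasp; the last joint's range is limited). The gripper opens to 94 mm and grips with 3 to 60 N. Pads are 16 mm wide; open, the fingers measure 119 mm over their backs; the gripper's body (75 mm by 177 mm) begins 78 mm behind the grasp point.
Start: joints at [-1.254, 0.276, 1.505, -0, 1.361, -0.121], TCP at [0.244, -0.521, 0.23] pointing down, gripper open.
Joint ranges: [-2.89, 2.89], [-0.75, 2.08], [0.22, 2.7], [-1.18, 4.32], [0.11, 2.71], [-2.7, 2.7]. Speed limits (rad/s): [2.57, 2.57, 3.14, 3.14, 3.14, 3.14].

INTERFACE

Orientations are given as a unit quaternion [w, x, y, z].
In Python, from plant import r, gripper_to, inverse_kinematics, vision, models, telemetry gives the robot as it stands. Calls block until the motion is done:
- r.move_to(position, orientation): joint-space move of the TCP to a pose.
- r.move_l(position, rot=None, vel=0.15, guard=None): straight line of the TCP; rot=None keeps the orientation; vel is the mean speed in m/s. With guard (N) it stops when the force on the tool has changed by that much, and returns True; else False.
- r.movej(angles): joint-space move.
- gripper_to(opening, f_grip=None): finger opening in m; f_grip is the grip in N (None keeps the last); returns when the fingers have stopped.
- r.hold(seconds).
- inverse_kinematics(position, orientation): joint angles nearest the present ones, or None.
- vision.snapshot(name): name is "scene" or "top" or "wrist"; returns the picture (384x512x3 uint8, red, green, blue); there is no depth.
- vision.get_calibration(name): a dict with "fx", "fy", "cx", "cy" (pixels), "position" and "orientation" of the camera in the world. Camera axes: x right, y down, z forward; pixel columns grow to the right and rows downward; lengths in m; the calibration is good to about 2 mm. A picture is of the moment at which its call begins: read the wrist's pose just before it. get_calibration takes no time and is no camera call; for the wrist camera it gives the pose at the moment of the call.
A pose or a line that the arm cannot do raises r.PlanningError and nothing moves.
- r.sign_off(): hands the job in; it is judged then, once.
Trained networks look in the newest picture that a camera, given by its name, has taken for a name from the list of things; names that differ only in an ending like _2 or _b are one class to them, and where a whole thing is asked for, a point or a joint stands for the part that bears it (a point fixed in the world has none). Each returns a list of dicts, best first, with "score" (0 to 1); they miss things now and then, are a little off and sometimes report something else, mostly with a low value. They report only what shows in the picture. A call takes as long as a camera call. They do not tell look-alikes from the thing itself.
- models.boxes_of(thing, camera): "at" ([x, y, z] in m, in world coordinates, good to about 4 mm: the middle of the surface that is visible of it).
- models.regions_of(thing, camera): "pixels" (384x512 bool, what is visible of it).
- models.mark_of(thing, camera): "at" ([x, y, z] in m, in world coordinates, good to about 4 mm: a listed point, or the origin of a listed thing).
Readings, each from a call of its own:
- telemetry.current_t(): time.
- telemetry.current_joints(): joint angles.
- telemetry.current_dq(): joint speeds.
- telemetry.current_joint_efforts(): joint torques, N m.
- telemetry.current_ee_pos(): TCP position.
- telemetry.current_tool_rot(): TCP orientation.
- telemetry.current_wrist_force(): force on the tool from outside, world axes, zero at the start.
- telemetry.current_torque(): the same for the moment, N m.
- telemetry.current_opening(): finger opening in m.
- telemetry.current_finger_force(): force on a finger pad.
Only numpy, scipy, OpenCV 4.12 (cv2) and the standard library are available. Lean on these libraries where they do the work, as an engineer would, in place of code of your own. Each camera call takes 0.05 s, during which the arm holds its last target. There are 200 camera calls.

TASK

Take a four-wire resistance reading of the long copper bar: lay it across the two brass saddles of the bench tester, flat down in both and centred so that it sticks out evenly at each end, and let go of it once it rests there (do not drop it). Then take the spring-returned press lever by its grip bar, bring it down onto the bar until it is on its stops, and keep it held there for the reading: finish while still holding the lever fully down. Leave the short bar, the bottle and the screwdriver where they are.

Things in the scene. Friction and masses are not known exactly. Their poses are not given: they have to be found in the camera images.
- long_bar: The sample: a flat copper bar 200 x 25 x 12 mm, about 0.54 kg, lying flat on the bench. Origin at the bar's centre (6 mm above its underside); x along its length, y across its width, z up.
- short_bar: Another copper bar, only 90 x 25 x 12 mm, about 0.24 kg, lying flat on the bench beside the long one (the two may lie in either order): too short for the tester, to be left alone. Origin at its centre, x along its length.
- tester: Fixed bench tester: low grey case, black deck 48 mm above the bench, spans x -190 to +130, y +-130 mm in its frame; sloped display panel at its robot (-x) end. Origin on the bench midway between the saddles; x along the saddles' line, away from the robot; z up. Lever stops: 14 mm posts at x +-45, y -50, 111 mm high. Lever's clevis plates: x +-55, y +105, 130 mm high.
- seat (a point): Midpoint between the two brass saddles at floor height, 75 mm above the bench; axes as the tester's. Saddles centred at x +-65 mm, each 24 mm long; floor 30 mm wide in y between cheeks 8 mm high that slope outwards. Seated, the bar lies along x with its centre 6 mm above this point. Between the saddles the deck is 27 mm lower, free for fingers on both sides of mid-bar.
- hinge (a point): Middle of the press lever's hinge axis, 118 mm above the bench, at y = +105 mm in the tester's frame; the axis runs along the tester's x; axes as the tester's.
- lever (a joint): Lever angle q, rad: 0 = open, leaning 0.35 rad back past upright, where its spring returns it when let go; grows as it comes over to the tester's -y side and down; 1.92 = level, on its stops. With a = 1.92 - q the grip bar is at (0, -180 cos a, 180 sin a) mm from the hinge in the tester's axes. At the grip bar it takes 2 to 5 N on the way, about 11 N at the stops.
- grip_bar: The lever's handle: black rubber-covered revolving cross bar, 16 mm diameter, 86 mm long between two steel arms, 180 mm from the hinge. Origin at its middle, x along it (the tester's x). Lever open: about 287 mm above the bench, can be pinched from above across its diameter; it turns freely. Lever down: 118 mm above the bench, at y = -75 mm in the tester's frame.
- foot: Spring plunger with a grey foot of 18 mm diameter under the lever's steel cross piece, 105 mm from the hinge. With the lever on its stops it stands on the middle of the seated bar, pushed in 5 mm, pressing with about 10 N. Origin on the lever's centre line; sprung out, the foot's face lies 36 mm along its own -z.
- cleaner: White plastic bottle, 60 mm diameter, 170 mm tall, 0.25 kg, standing on the bench. Origin at the centre of its base.
- screwdriver: Screwdriver with a black handle lying on the bench to the left of the tester. Origin on its underside, x along it.
Not all that is in view belongs to the job. Leave any red or white look-alike of the long_bar alone.

How it is judged:
By the outcome, as a careful person would: the job done as asked, in the order asked, and still so for the second after the job is handed in, while the arm keeps its last pose, push and grip.
It also fails if it takes over 56 s, if anything falls off the work surface, if the arm or the gripper's body presses on something with over 40 N, if the wrist force passes 120 N, or if a joint passes its speed limit or range.

## Working session

There is one attempt and no reset: what is moved stays moved. The work goes in short steps, each a Python script; the robot and the scene stay as the last script left them, time stands still between calls to the robot, and variables do not carry over. Pictures are saved under pics/ and viewed, at most 10 in all, crops included, and the job is handed in when it is done.

```bash
ls; mkdir -p pics; python3 - <<'E'
from plant import r, vision, models, telemetry
import cv2, numpy as np
ims=[]
for c in ["scene","top"]:
    im=vision.snapshot(c); cv2.imwrite(f"pics/{c}0.png",im[:,:,::-1])
    k=vision.get_calibration(c); print(c,{a:np.round(b,3) for a,b in k.items()})
    for t in ["long_bar","short_bar","tester","seat","hinge","grip_bar","foot","cleaner","screwdriver"]:
        try: print(t,[(np.round(d["at"],3).tolist(),round(d["score"],2)) for d in models.mark_of(t,c)][:4])
        except Exception as e: print(t,e)
print(telemetry.current_t())
E
```

```text
pics
scene {'fx': np.float64(412.792), 'fy': np.float64(412.792), 'cx': np.float64(253.45), 'cy': np.float64(186.246), 'position': array([ 1.178, -0.569,  1.426]), 'orientation': array([-0.272,  0.852,  0.428, -0.131])}
long_bar [([0.473, -0.382, 0.01], 0.83), ([0.27, -0.24, 0.009], 0.8)]
short_bar [([0.452, -0.242, 0.005], 0.52), ([0.559, 0.214, 0.117], 0.49)]
tester [([0.575, 0.107, -0.003], 0.73)]
seat [([0.572, 0.107, 0.079], 0.61), ([0.452, -0.242, 0.002], 0.43)]
hinge [([0.562, 0.213, 0.116], 0.65)]
grip_bar [([0.55, 0.271, 0.281], 0.6)]
foot [([0.549, 0.243, 0.218], 0.36)]
cleaner [([0.681, -0.229, 0.001], 0.76)]
screwdriver []
top {'fx': np.float64(471.281), 'fy': np.float64(471.281), 'cx': np.float64(256.392), 'cy': np.float64(188.328), 'position': array([ 0.214, -0.052,  1.551]), 'orientation': array([-0.062,  0.706, -0.702,  0.068])}
long_bar [([0.415, -0.571, 0.004], 0.72), ([0.474, -0.379, 0.009], 0.62), ([0.273, -0.234, 0.008], 0.49), ([0.55, 0.271, 0.28], 0.41)]
short_bar [([0.448, -0.247, 0.006], 0.74)]
tester [([0.577, 0.108, -0.003], 0.93)]
seat [([0.578, 0.11, 0.074], 0.59)]
hinge [([0.558, 0.21, 0.118], 0.79)]
grip_bar [([0.545, 0.274, 0.282], 0.47)]
foot [([0.548, 0.245, 0.214], 0.63)]
cleaner [([0.68, -0.226, -0.002], 0.87)]
screwdriver [([0.436, 0.438, -0.003], 0.88), ([0.474, -0.38, 0.011], 0.34)]
1.0
```

View pics/scene0.png

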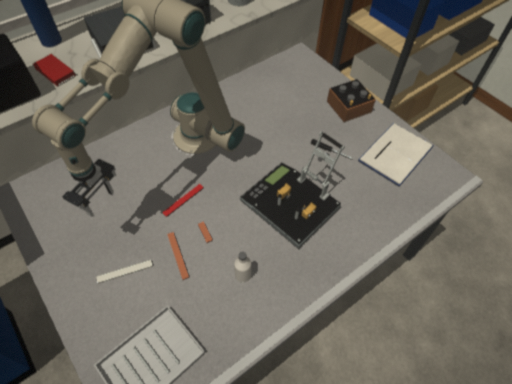

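View pics/top0.png

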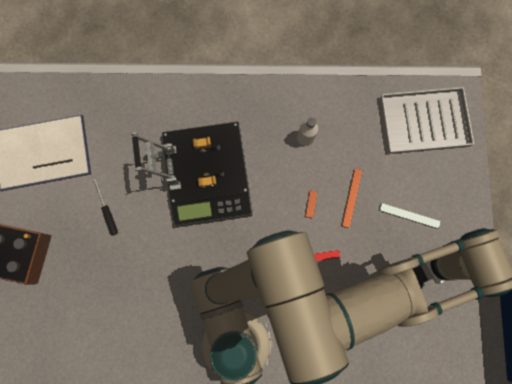

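The scene view shows the copper long bar at about (178,256), the short one at (205,232), and red and white look-alikes at (183,200) and (124,271). In the top view the long copper bar runs (346,226)–(357,169). The tester is at (207,173) with its lever open to the left. Network marks for long_bar at (0.474,-0.380) agree with the copper one.

```bash
cat > h.py <<'E'
from plant import r, gripper_to, inverse_kinematics, vision, models, telemetry as T
import numpy as np, cv2
from scipy.spatial.transform import Rotation as R
def quat(a):
    """tool down, closing axis (y) at world angle a"""
    y=np.array([np.cos(a),np.sin(a),0]); z=np.array([0,0,-1.])
    return R.from_matrix(np.c_[np.cross(y,z),y,z]).as_quat(scalar_first=True)
def best(p,a):
    """of the two half turns, the one with the smaller last-joint travel"""
    q0=np.array(T.current_joints()); c=[]
    for s in (a,a+np.pi):
        j=inverse_kinematics(list(p),quat(s))
        if j is not None: c.append((np.abs(np.array(j)-q0).max(),s))
    return min(c)[1]
def plane(pix,k,h):
    """pixels (n,2: col,row) to world points on z=h"""
    pix=np.asarray(pix,float); d=np.c_[(pix[:,0]-k["cx"])/k["fx"],(pix[:,1]-k["cy"])/k["fy"],np.ones(len(pix))]
    d=R.from_quat(k["orientation"],scalar_first=True).apply(d); o=np.array(k["position"])
    return o+d*((h-o[2])/d[:,2])[:,None]
def rect(mask,k,h):
    n,l,s,_=cv2.connectedComponentsWithStats(mask.astype(np.uint8)); i=1+np.argmax(s[1:,4])
    v,u=np.nonzero(l==i); p=plane(np.c_[u,v],k,h)[:,:2]
    c,wh,_=cv2.minAreaRect(p.astype(np.float32)); ax=np.linalg.svd(p-p.mean(0),full_matrices=False)[2][0]
    return np.array(c),sorted(wh)[::-1],np.arctan2(ax[1],ax[0])
def snap(c,name=None):
    k=vision.get_calibration(c); im=vision.snapshot(c)
    if name: cv2.imwrite(f"pics/{name}.png",im[:,:,::-1])
    return im,k
def tri(pairs):
    """least-squares point from [(pixel,calib),...]"""
    A=0;b=0
    for px,k in pairs:
        o=np.array(k["position"]); d=plane([px],k,0)[0]-o; d/=np.linalg.norm(d); P=np.eye(3)-np.outer(d,d); A=A+P; b=b+P@o
    return np.linalg.solve(A,b)
E
python3 - <<'E'
from h import *
snap("top")
k=vision.get_calibration("top")
for d in models.regions_of("long_bar","top"): print(d["score"],rect(d["pixels"],k,.012))
k=vision.get_calibration("wrist"); p=np.array(T.current_ee_pos()); q=R.from_quat(T.current_tool_rot(),scalar_first=True)
print("cam in tool",q.inv().apply(np.array(k["position"])-p),(q.inv()*R.from_quat(k["orientation"],scalar_first=True)).as_matrix().round(2),k["fx"])
E
```

```text
0.9 (array([ 0.41234443, -0.570059  ]), [0.20049746334552765, 0.026438845321536064], np.float64(1.2749699688365426))
0.88 (array([ 0.47126663, -0.38135388]), [0.20215046405792236, 0.02734873816370964], np.float64(2.8951393451023977))
0.59 (array([ 0.28084341, -0.29505777]), [0.07924512028694153, 0.023878607898950577], np.float64(1.7335365167308485))
cam in tool [ 0.0715294  -0.00087293 -0.15439408] [[ 0.   -0.97 -0.25]
 [ 1.    0.   -0.  ]
 [ 0.   -0.25  0.97]] 297.4642854398219
```

```bash
python3 - <<'E'
from h import *
from itertools import combinations
def look(p,a,name):
    r.move_to(list(p),quat(a)); r.hold(.15)
    im,k=snap("wrist",name)
    out=[]
    for d in models.regions_of("long_bar","wrist"):
        m=d["pixels"]; v,u=np.nonzero(m); c=(u.mean(),v.mean())
        out.append((c,k)); print(name,round(d["score"],2),np.round(c,1),rect(m,k,.012),im[m].mean(0).round())
    return out
a=best([.471,-.381,.26],2.895-np.pi/2); print(a)
A=look([.471,-.381,.26],a,"w1")
ax=np.array([np.cos(2.895),np.sin(2.895)]); 
B=look([.471,-.381+.1,.2],a,"w2")
for x in A:
  for y in B: print(tri([x,y]).round(4))
print(T.current_t())
E
```

```text
4.465796326794896
w1 0.88 [158.8 328.1] (array([ 0.26441881, -0.17963141]), [0.08946436643600464, 0.02976047247648239], np.float64(1.5865205338751438)) [200.  12.  11.]
w1 0.74 [392.4 177.4] (array([ 0.41344932, -0.56754309]), [0.20084580779075623, 0.027141079306602478], np.float64(1.2687662574411356)) [232. 223. 201.]
w1 0.56 [251.1 164.9] (array([ 0.47079489, -0.38011557]), [0.19889743626117706, 0.024655571207404137], np.float64(2.8956012438570244)) [221. 126.  66.]
w1 0.54 [161.5 198.8] (array([ 0.4613381 , -0.24837732]), [0.06563997268676758, 0.02752903290092945], np.float64(2.957655806836643)) [126.  72.  40.]
w1 0.24 [ 14.5 235.5] (array([ 0.46769622, -0.01539549]), [0.10559593886137009, 0.053960371762514114], np.float64(3.0931396548618553)) [71. 70. 65.]
w2 0.79 [461.9 167.4] (array([ 0.42582014, -0.52520925]), [0.12003456801176071, 0.026272961869835854], np.float64(1.2655553560496835)) [228. 220. 197.]
w2 0.77 [229.8 337.6] (array([ 0.27076042, -0.21082282]), [0.15264366567134857, 0.032142434269189835], np.float64(1.6622620471774614)) [197.  12.  11.]
w2 0.55 [333.  146.8] (array([ 0.47134787, -0.3787339 ]), [0.19804438948631287, 0.027275020256638527], np.float64(2.8830962607641233)) [224. 133.  68.]
w2 0.55 [ 26.7 214.3] (array([0.50645423, 0.00830342]), [0.16897504031658173, 0.08835221827030182], np.float64(3.0555865370656075)) [59. 57. 54.]
[ 0.4996 -0.3426  0.3123]
[ 0.3134 -0.2168  0.0781]
[ 0.5049 -0.3305  0.3152]
[ 0.561  -0.4104  0.4636]
[ 0.363  -0.6402 -0.1655]
[ 0.5911 -0.3482  0.4722]
[ 0.6353 -0.215   0.8018]
[ 0.5521 -0.3826  0.4535]
[ 0.5028 -0.3891  0.2204]
[ 0.553  -0.3543  0.3933]
[ 0.4825 -0.3823  0.0128]
[ 0.5522 -0.4017  0.4763]
[ 0.5145 -0.349   0.2802]
[ 0.5102 -0.3191  0.2991]
[ 0.5127 -0.3305  0.2311]
[ 0.5602 -0.4386  0.5193]
[ 0.5266 -0.319   0.3268]
[ 0.5133 -0.2926  0.3101]
[ 0.5276 -0.3095  0.3172]
[ 0.5105 -0.1899  0.2076]
3.2
```

View pics/w1.png

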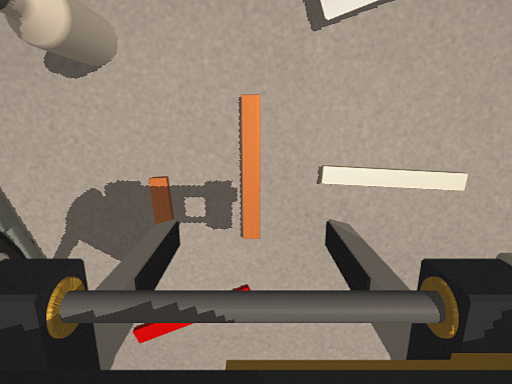

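The wrist view shows the long copper bar upright at columns 240–260, rows 95–240. The short bar at (160,200) is partly in shadow, with the white piece at (393,178) and the red one at (190,315). The measured bar is 0.199 x 0.025 with its top at 0.0128, as it should be. Next I measure the tester.

```bash
python3 - <<'E'
from h import *
yaw=.15; ex=np.array([np.cos(yaw),np.sin(yaw)]); ey=np.array([-ex[1],ex[0]]); c0=np.array([.576,.108])
a=best([*c0,.36],yaw+np.pi/2); print(a)
tool_x=R.from_quat(quat(a),scalar_first=True).as_matrix()[:,0]; print("camera side",tool_x)
V=[]
for i,(dx,dy,z) in enumerate([(-.03,0,.40),(-.03,-.12,.36)]):
    p=[*(c0+dx*ex+dy*ey),z]
    r.move_to(p,quat(a)); r.hold(.15); im,k=snap("wrist",f"t{i}"); V.append((im,k))
    for t in ["seat","hinge","grip_bar","foot","tester"]:
        print(i,t,[(np.round(d["at"],4).tolist(),round(d["score"],2)) for d in models.mark_of(t,"wrist")][:2])
    hsv=cv2.cvtColor(im,cv2.COLOR_RGB2HSV); m=cv2.inRange(hsv,(10,120,90),(30,255,255))
    n,l,s,ce=cv2.connectedComponentsWithStats(m)
    print([(s[j].tolist(),ce[j].round(1).tolist(),plane([ce[j]],k,.077)[0].round(4)) for j in range(1,n) if s[j,4]>60])
print(T.current_t())
cv2.imwrite("pics/tt.png",cv2.resize(np.vstack([v[0] for v in V]),None,fx=.78,fy=.78)[:,:,::-1])
E
```

```text
4.86238898038469
camera side [0.98877108 0.14943813 0.        ]
0 seat [([0.5743, 0.1036, 0.0031], 0.42)]
0 hinge [([0.5542, 0.2142, 0.1167], 0.59)]
0 grip_bar [([0.5467, 0.2716, 0.2896], 0.65)]
0 foot [([0.5563, 0.2457, 0.2136], 0.89)]
0 tester [([0.5744, 0.1052, -0.0029], 0.94)]
[([234, 93, 37, 19, 622], [252.1, 101.9], array([0.6387, 0.1173, 0.077 ])), ([236, 174, 34, 20, 613], [252.4, 183.5], array([0.5122, 0.0977, 0.077 ])), ([464, 185, 48, 74, 1126], [491.5, 227.3], array([ 0.4974, -0.3166,  0.077 ])), ([403, 210, 34, 45, 664], [419.7, 231.7], array([ 0.4713, -0.1979,  0.077 ])), ([46, 277, 39, 61, 1109], [60.8, 307.5], array([0.229 , 0.4111, 0.077 ])), ([420, 277, 39, 61, 1101], [443.3, 307.6], array([ 0.3337, -0.2838,  0.077 ])), ([226, 353, 286, 17, 3277], [383.3, 363.4], array([ 0.1966, -0.2069,  0.077 ]))]
1 seat [([0.5762, 0.106, 0.0716], 0.73)]
1 hinge [([0.5562, 0.2146, 0.1161], 0.92)]
1 grip_bar []
1 foot []
1 tester [([0.5742, 0.1078, -0.0041], 0.92)]
[([149, 92, 44, 20, 817], [170.5, 101.8], array([0.6385, 0.1153, 0.077 ])), ([157, 180, 41, 21, 788], [176.6, 189.6], array([0.5127, 0.0953, 0.077 ])), ([408, 190, 72, 97, 1427], [447.0, 230.9], array([ 0.511 , -0.3307,  0.077 ])), ([362, 218, 22, 30, 378], [372.0, 231.3], array([ 0.4923, -0.2144,  0.077 ])), ([46, 277, 39, 61, 1116], [60.8, 307.6], array([0.2784, 0.2699, 0.077 ])), ([420, 277, 39, 61, 1103], [443.3, 307.6], array([ 0.3772, -0.3674,  0.077 ])), ([226, 353, 286, 17, 3283], [383.2, 363.4], array([ 0.2514, -0.2971,  0.077 ]))]
6.2917
```

View pics/tt.png

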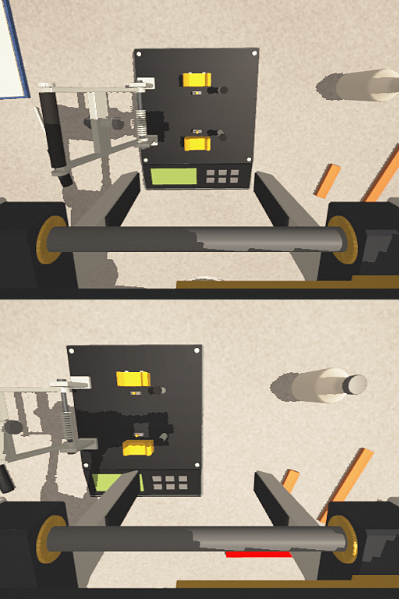

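The tester's saddles show at about (196,79) and (197,143) in the upper half-size picture, with the grip bar at (55,130) and the lever open to the left. One more view from straight above the seat will pin down the centre and yaw.

```bash
python3 - <<'E'
from h import *
a=4.8624; yaw=.155; ex=np.array([np.cos(yaw),np.sin(yaw)]); ey=np.array([-ex[1],ex[0]]); c0=np.array([.575,.107])
r.move_to([*(c0-.0715*ex),.33],quat(a)); r.hold(.2); im,k=snap("wrist","s1"); np.savez("s1.npz",im=im,**k)
print(k["position"])
for t in ["seat","hinge","grip_bar","foot","tester"]:
    print(t,[(np.round(d["at"],4).tolist(),round(d["score"],2)) for d in models.mark_of(t,"wrist")][:2])
hsv=cv2.cvtColor(im,cv2.COLOR_RGB2HSV); m=cv2.inRange(hsv,(10,120,90),(32,255,255)); m[200:]=0 if False else m[200:]
n,l,s,_=cv2.connectedComponentsWithStats(m)
for j in range(1,n):
    if s[j,4]<100: continue
    v,u=np.nonzero(l==j); c=plane([(u.mean(),v.mean())],k,.077)[0][:2]
    if np.linalg.norm(c-c0)>.12: continue
    for h in (.075,.083):
        p=plane(np.c_[u,v],k,h)[:,:2]-c0; P=np.c_[p@ex,p@ey]; print(j,s[j,:4],h,"x",np.percentile(P[:,0],[1,50,99]).round(4),"y",np.percentile(P[:,1],[1,50,99]).round(4))
# deck edges: dark mask
g=im.max(2)<95
d=plane([(0,0)],k,.048)
def pix(xy,h=.048):
    w=np.array([*(c0+xy[0]*ex+xy[1]*ey),h])-k["position"]; w=R.from_quat(k["orientation"],scalar_first=True).inv().apply(w)
    return k["fx"]*w[0]/w[2]+k["cx"],k["fy"]*w[1]/w[2]+k["cy"]
G=im.max(2).astype(float)
def edge(fix,vals,axis):
    out=[]
    for v in vals:
        o=np.arange(-.012,.012,.0004); q=np.array([pix((fix+t,v) if axis==0 else (v,fix+t)) for t in o])
        g=cv2.remap(G.astype(np.float32),q[:,0].astype(np.float32)[None],q[:,1].astype(np.float32)[None],1)[0]
        d=np.abs(np.gradient(cv2.GaussianBlur(g[None],(1,1),0)[0])); d=np.convolve(d,np.ones(7),"same"); out.append(o[4:-4][d[4:-4].argmax()])
    out=np.array(out); s=np.polyfit(vals,out,1); print("edge",axis,fix,np.median(out).round(4),s.round(4),out.round(4))
edge(.13,np.linspace(-.1,.1,9),0); edge(-.13,np.linspace(-.1,.1,9),1); edge(.13,np.linspace(-.05,.1,7),1); print(T.current_t())
E
```

```text
[0.57578021 0.10610866 0.48467897]
seat [([0.576, 0.108, 0.0723], 0.73)]
hinge [([0.5587, 0.2139, 0.1173], 0.98)]
grip_bar []
foot [([0.5534, 0.2482, 0.2155], 0.95), ([0.576, 0.1089, 0.0715], 0.7)]
tester [([0.5753, 0.1053, 0.0027], 0.74)]
1 [229  54  44  25] 0.075 x [0.0499 0.0634 0.0773] y [-0.0268  0.0001  0.0272]
1 [229  54  44  25] 0.083 x [0.049  0.0621 0.0758] y [-0.0263  0.0001  0.0266]
4 [232 156  40  21] 0.075 x [-0.0787 -0.0646 -0.0508] y [-0.0269  0.0008  0.0273]
4 [232 156  40  21] 0.083 x [-0.0772 -0.0633 -0.0497] y [-0.0264  0.0008  0.0268]
edge 0 0.13 -0.0036 [-0.0024 -0.0037] [-0.0036 -0.0032 -0.0036 -0.004  -0.0036 -0.0036 -0.0036 -0.004  -0.004 ]
edge 1 -0.13 0.0036 [0.0013 0.0038] [0.0036 0.0036 0.0036 0.004  0.004  0.0044 0.0036 0.0036 0.004 ]
edge 1 0.13 0.0068 [-0.0309  0.0063] [ 0.0012  0.01    0.01    0.0076  0.0068  0.0044 -0.0012]
7.375
```

View pics/s1.png

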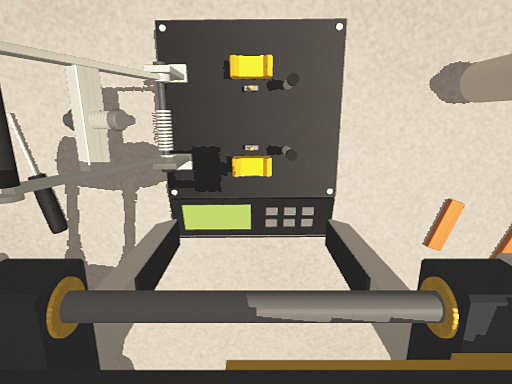

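Saddle midpoint, deck edges and the network marks agree: seat (0.5747, 0.107), yaw 0.156. I'll pick the bar now.

```bash
python3 - <<'E'
from h import *
q=quat(4.466); b=[.471,-.380]
gripper_to(.06)
r.move_to([*b,.12],q); print(r.move_l([*b,.05],vel=.15), r.move_l([*b,.027],vel=.05,guard=8), np.round(T.current_ee_pos(),4))
gripper_to(0,40); print("open",T.current_opening(),T.current_finger_force())
r.move_l([*b,.28],vel=.2); print("open",T.current_opening(),T.current_wrist_force())
s=[.5747,.107]; a=.156+3*np.pi/2
r.move_to([*s,.28],quat(a)); r.hold(.2); im,k=snap("wrist","c1")
for d in models.regions_of("long_bar","wrist")[:3]: print(d["score"],rect(d["pixels"],k,.28-.015))
print(np.round(T.current_ee_pos(),4),T.current_opening(),T.current_t())
E
```

```text
False False [ 0.4709 -0.38    0.0267]
open 0.02483743928110383 40.000044107437134
open 0.024382383509547804 [ 0.02345074 -1.14475936 -5.7122102 ]
0.64 (array([0.60655701, 0.11153536]), [0.13481499254703522, 0.025849949568510056], np.float64(-2.986730286839655))
0.62 (array([ 0.50254428, -0.03545212]), [0.04451879858970642, 0.00834434200078249], np.float64(-1.4168219755113143))
0.52 (array([ 0.57166606, -0.02626972]), [0.02828795090317726, 0.013568336144089699], np.float64(2.92633565216593))
[0.5749 0.1063 0.28  ] 0.024619719389772112 15.3583
```

View pics/c1.png

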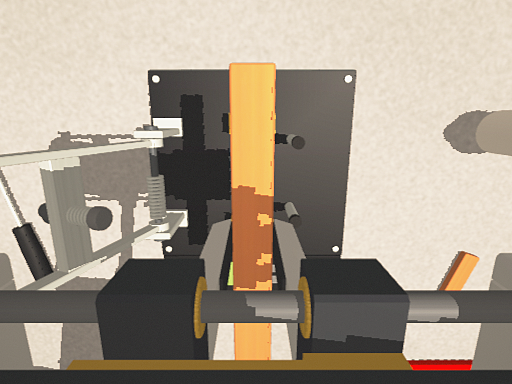

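The bar is gripped at mid-length: its far end at (252,63) maps to about 100 mm ahead of the TCP, and its direction is 0.155 rad. I'll lower and release it.

```bash
python3 - <<'E'
from h import *
s=[.5745,.1075]
r.move_l([*s,.112],vel=.12); r.hold(.2); print(np.round(T.current_ee_pos(),4),np.round(T.current_wrist_force(),2))
g=r.move_l([*s,.0985],vel=.012,guard=3); r.hold(.2); print(g,np.round(T.current_ee_pos(),4),np.round(T.current_wrist_force(),2))
E
```

```text
[0.5748 0.1075 0.1126] [ 0.54 -1.01 -5.64]
True [0.5744 0.1075 0.1021] [-0.96  0.41  5.97]
```

```bash
python3 - <<'E'
from h import *
p=np.array(T.current_ee_pos()); gripper_to(.045); r.hold(.2)
print(T.current_opening(),np.round(T.current_wrist_force(),2))
r.move_l([*p[:2],.14],vel=.08); r.move_l([*p[:2],.26],vel=.2)
yaw=.156; ex=np.array([np.cos(yaw),np.sin(yaw)]); ey=np.array([-ex[1],ex[0]])
c0=np.array([.5747,.107]); r.move_l([*(c0-.0715*ex),.33],vel=.2); r.hold(.2); im,k=snap("wrist","p1")
for d in models.regions_of("long_bar","wrist")[:3]:
    c,wh,an=rect(d["pixels"],k,.087); print(round(d["score"],2),c,wh,an,"off",(c-c0)@ex,(c-c0)@ey)
for t in ["hinge","foot","grip_bar"]:
    print(t,[(np.round(d["at"],4).tolist(),round(d["score"],2)) for d in models.mark_of(t,"wrist")][:2])
print(T.current_t())
E
```

```text
0.044777328200974235 [-0.21 -0.79 -0.94]
0.65 [0.57377708 0.10785926] [0.19829022884368896, 0.024892408400774002] -2.9845244404106386 off -0.000778211334620185 0.0009922193589336872
hinge [([0.558, 0.2147, 0.1148], 0.77), ([0.4468, -0.2425, 0.0021], 0.39)]
foot [([0.5552, 0.249, 0.2145], 0.58)]
grip_bar [([0.5728, 0.1057, 0.0715], 0.48)]
21.3417
```

View pics/p1.png

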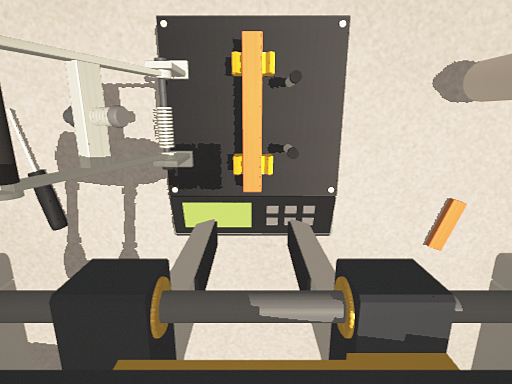

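The bar lies in both saddles, spanning rows 31–192 at columns 242–263. I'll check the centring numerically within this same picture.

```bash
python3 - <<'E'
from h import *
yaw=.156; ex=np.array([np.cos(yaw),np.sin(yaw)]); ey=np.array([-ex[1],ex[0]]); c0=np.array([.5747,.107])
k=vision.get_calibration("wrist"); im=cv2.imread("pics/p1.png")
hsv=cv2.cvtColor(im,cv2.COLOR_BGR2HSV); H,S,V=cv2.split(hsv)
print("hues bar",H[100:150:20,252],"saddle",H[65,236],H[65,269])
sat=(S>110)&(V>90); sat[200:]=0; sat[:,:225]=0; sat[:,282:]=0
for nm,m,h in (("bar",sat&(H<18),.087),("brass",sat&(H>=20),.083)):
    n,l,s,_=cv2.connectedComponentsWithStats(m.astype(np.uint8))
    for j in range(1,n):
        if s[j,4]<40: continue
        v,u=np.nonzero(l==j); p=plane(np.c_[u,v],k,h)[:,:2]-c0
        print(nm,s[j],"x",np.percentile(p@ex,[.5,99.5]).round(4),"y",np.percentile(p@ey,[1,99]).round(4))
E
```

```text
hues bar [20 19 19] saddle 26 21
bar [241  31  21 162 371] x [-0.0998  0.0991] y [-0.0112  0.0147]
bar [260  31   3  22  41] x [0.076  0.0991] y [-0.0109 -0.0083]
bar [259  73   4  83 118] x [-0.0495  0.0511] y [-0.0116 -0.0082]
brass [257  32   9  74 255] x [0.014  0.0989] y [-0.015 -0.006]
brass [266  51   9  24 156] x [0.0511 0.0768] y [-0.0264 -0.0173]
brass [232  52  10  24 185] x [0.0499 0.0765] y [0.0151 0.0263]
brass [251  77   4  27  45] x [0.0162 0.0473] y [-0.0007  0.0025]
brass [234 154   8  20 136] x [-0.0755 -0.0504] y [0.016  0.0257]
brass [268 155   5  20  90] x [-0.0762 -0.0514] y [-0.0262 -0.0204]
brass [261 156   6  18  73] x [-0.0754 -0.0522] y [-0.018 -0.011]
```

Centring offset is about 0.8 mm along and 1 mm across, which is good. Next is the lever, with a check of the grip bar before descending.

```bash
python3 - <<'E'
from h import *
yaw=.156; a=yaw+3*np.pi/2; ey=np.array([-np.sin(yaw),np.cos(yaw)]); ex=np.array([np.cos(yaw),np.sin(yaw)])
g=np.array([.5745,.107])+.1666*ey
V=[]
gripper_to(.05)
for i,p in enumerate([g-.09*ex-.04*ey,g-.05*ex]):
    r.move_to([*p,.42-.02*i],quat(a)); r.hold(.15); im,k=snap("wrist",f"g{i}")
    print([(np.round(d["at"],4).tolist(),round(d["score"],2)) for d in models.mark_of("grip_bar","wrist")][:2])
    for d in models.regions_of("grip_bar","wrist")[:1]:
        v,u=np.nonzero(d["pixels"]); V.append(((u.mean(),v.mean()),k)); print(round(d["score"],2),V[-1][0],rect(d["pixels"],k,.29))
if len(V)==2: print("tri",tri(V),"expected",g)
print(T.current_t())
E
```

```text
[([0.5493, 0.2722, 0.2882], 0.91)]
0.61 (np.float64(207.175704989154), np.float64(91.5027114967462)) (array([0.54931819, 0.27150363]), [0.08661870658397675, 0.017644330859184265], np.float64(-2.9857512460045093))
[([0.5464, 0.2717, 0.2854], 0.59)]
0.55 (np.float64(252.21902017291066), np.float64(138.17118155619596)) (array([0.54887688, 0.27171412]), [0.0860038474202156, 0.01549967098981142], np.float64(-2.9785888526641062))
tri [0.55182671 0.27203362 0.28907714] expected [0.54861569 0.27157692]
23.2917
```

View pics/g1.png

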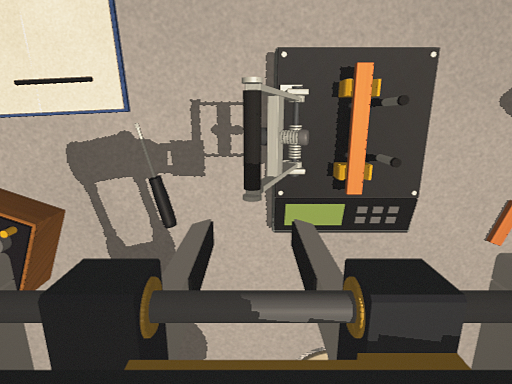

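The grip bar shows at (252,138), 86 x 16 mm, at (0.549, 0.2716, 0.288), which matches the lever geometry. I'll pinch it and start the arc, with force checks.

```bash
cat > arc.py <<'E'
from h import *
yaw=.156; a0=yaw+3*np.pi/2; ey=np.array([-np.sin(yaw),np.cos(yaw)]); hinge=np.array([.5746,.107])+.105*ey
def tcp(q,dz=.006):
    a=1.92-q; return [*(hinge-.18*np.cos(a)*ey),.118+.18*np.sin(a)+dz]
E
python3 - <<'E'
from arc import *
p=tcp(0); print(p)
r.move_to([p[0],p[1],.35],quat(a0)); g=r.move_l(p,vel=.1,guard=10); print(g)
gripper_to(0,45); print(np.round(T.current_ee_pos(),4),T.current_opening(),np.round(T.current_wrist_force(),1))
for q in np.arange(.1,1.71,.1):
    r.move_l(tcp(q),vel=.12); f=np.array(T.current_wrist_force()); print(round(q,2),f.round(1),np.round(np.array(T.current_ee_pos())-tcp(q),4))
    if np.linalg.norm(f)>30: break
print(T.current_opening(),T.current_t())
E
```

```text
[np.float64(0.5487177151647984), np.float64(0.27156401483851905), np.float64(0.2931361852633585)]
False
[0.5488 0.2713 0.2933] 0.015327983739444623 [ 1.3 -0.5  1.3]
0.1 [-0.3  3.3 -1.2] [ 0.      0.0003 -0.    ]
0.2 [-0.1  1.8  0.8] [-0.      0.0003  0.0001]
0.3 [-0.3  1.9  1.4] [-0.      0.0004  0.0002]
0.4 [-0.5  2.5  2.3] [-0.      0.0003  0.0003]
0.5 [-0.9  3.2  3.9] [-0.      0.0001  0.0003]
0.6 [-1.5  1.4  5.2] [0.     0.0001 0.0003]
0.7 [-1.4  1.   5.2] [ 0.     -0.0001  0.0004]
0.8 [-1.4  0.5  5.5] [ 0.     -0.0002  0.0004]
0.9 [-1.  -0.7  6.2] [ 0.     -0.0003  0.0004]
1.0 [-0.7  0.3  5.6] [ 0.     -0.0004  0.0003]
1.1 [-1.4 -1.3  6.9] [ 0.0001 -0.0004  0.0003]
1.2 [-1.3 -2.   6.7] [ 0.     -0.0004  0.0004]
1.3 [-0.9 -2.4  5.7] [ 0.     -0.0003  0.0005]
1.4 [-1.4 -3.8  7. ] [ 0.     -0.0003  0.0005]
1.5 [-1.3 -4.   5.5] [ 0.     -0.0004  0.0005]
1.6 [-1.7 -4.2  6.5] [ 0.     -0.0005  0.0004]
1.7 [-1.2 -4.7  5.4] [ 0.     -0.0005  0.0003]
0.014897191052070376 30.1417
```

```bash
python3 - <<'E'
from arc import *
gripper_to(0,58)
for q in (1.78,1.84,1.88,1.92):
    r.move_l(tcp(q),vel=.05); print(q,np.round(T.current_wrist_force(),1),np.round(np.array(T.current_ee_pos())-tcp(q),4))
p=np.array(tcp(1.92))
for i in range(10):
    p[2]-=.001; r.move_l(list(p),vel=.02); r.hold(.1); f=np.array(T.current_wrist_force()); print(p[2].round(4),f.round(1),np.round(T.current_ee_pos(),4))
    if f[2]>24: break
print(T.current_opening(),T.current_t())
E
```

```text
1.78 [-0.7 -4.8  4.9] [ 0.0001 -0.0005  0.0006]
1.84 [-1.1 -5.6  6. ] [ 0.0001 -0.0005  0.0005]
1.88 [-2.3 -5.9  7. ] [ 0.0001 -0.0005  0.001 ]
1.92 [-2.9 -5.5  9.8] [ 0.0001 -0.0005  0.0015]
0.123 [-3.1 -5.1 11.5] [0.5864 0.0324 0.125 ]
0.122 [-3.3 -5.7 12.2] [0.5864 0.0323 0.1241]
0.121 [-3.6 -6.  15. ] [0.5864 0.0324 0.1237]
0.12 [-4.8 -5.6 18.5] [0.5864 0.0324 0.1234]
0.119 [-6.3 -5.9 21.7] [0.5864 0.0324 0.123 ]
0.118 [-7.3 -5.2 25.4] [0.5864 0.0324 0.1226]
0.014792170915286538 33.85
```

Force slope stiffens at z≈0.124, where the stops should be. I'll check by picture.

```bash
python3 - <<'E'
from arc import *
im,k=snap("wrist","e_w"); im2,k2=snap("scene","e_s")
for c in ("wrist","scene"):
  for t in ("grip_bar","foot","long_bar"):
    print(c,t,[(np.round(d["at"],3).tolist(),round(d["score"],2)) for d in models.mark_of(t,c)][:2])
print("expect grip",np.round([*(hinge-.18*ey),.118],4),"foot",np.round([*(hinge-.105*ey),.118],4), np.round(T.current_wrist_force(),1),np.round(T.current_ee_pos(),4))
c=cv2.resize(im2[130:260,200:380],None,fx=3,fy=3,interpolation=cv2.INTER_CUBIC)
cv2.imwrite("pics/e.png",np.hstack([cv2.resize(c,(384,277)),cv2.resize(im,(370,277))])[:,:,::-1])
E
```

```text
wrist grip_bar [([0.584, 0.033, 0.117], 0.64)]
wrist foot [([0.575, 0.108, 0.119], 0.55), ([0.574, 0.106, -0.003], 0.44)]
wrist long_bar [([0.575, 0.11, 0.079], 0.68)]
scene grip_bar [([0.587, 0.031, 0.111], 0.6)]
scene foot []
scene long_bar [([0.27, -0.238, 0.007], 0.83), ([0.411, -0.568, 0.005], 0.82)]
expect grip [0.5863 0.0329 0.118 ] foot [0.5746 0.107  0.118 ] [-6.9 -4.9 25.2] [0.5864 0.0324 0.1226]
```

View pics/e.png

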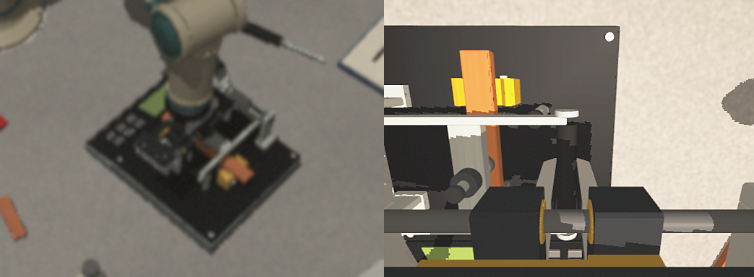

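The pictures show the lever level and gripped, with the bar still in its saddles at (478,80). The grip bar and foot marks match the on-stops positions. The steady force is 25 N, well above the 11 N needed, so I'm handing it in.

```bash
python3 - <<'E'
from h import *
r.hold(.5); print(np.round(T.current_wrist_force(),1),np.round(T.current_ee_pos(),4),T.current_t()); print(r.sign_off())
E
```

```text
[-6.8 -5.3 24.7] [0.5864 0.0324 0.1226] 34.75
the job is handed in; nothing more can be done
None
```

The long bar is seated flat in both saddles and centred to about 1 mm; the lever is held down on its stops with about 25 N, and the job was handed in at 34.75 s.

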